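# Rebuild the vacuum pump's exhaust mist filter and hold its snap cap home

### The job

Put the pump's exhaust mist filter back together: slide the coarse element (the larger steel ring) fully down the centre post onto the spring seat, then the fine element (the smaller pleated ring) down on top of it, then set the snap cap on the stud with its flange down and press until it clicks, and keep pressing after the click until it bottoms and will go no further. Finish while holding: do not let go of the cap, your program ends with the gripper still on it and still pushing it down hard against the springs. Leave the hood, the beaker and the oil bottle where they stand.

Things in the scene. Friction and masses are not known exactly. Their poses are not given: they have to be found in the camera images.
- filter_base: Lower half of an exhaust mist filter, cast aluminium, fixed, upright. Origin on the bench on its axis, z up. Body 112 mm over its top flange, which is 44 mm up; 3 hood lugs reach 69 mm from the axis; a side port points along +x, 76 mm from the axis, below 41 mm. A steel centre post on the axis, 18 mm diameter up to 90 mm, tapers to a 12 mm stud from 93 mm up. The spring seat floats around the post.
- seat_top (a point): Centre of the spring seat's top at rest, on the post axis, 50 mm above the filter_base origin. The seat is a perforated steel plate of 68 mm diameter that the coarse element lands on. It carries both elements without sinking noticeably: it starts down at about 3 N, then 1.5 N per mm, 7 mm at most.
- snap_balls (a point): Point on the post axis 103 mm above the filter_base origin, amid four sprung steel balls that stand out of the stud to 9 mm from the axis. Going down, the cap's lip meets them with the cap's underside 107 mm above the filter_base origin, needs about 10 to 15 N to pass, and snaps through at 100 to 97 mm: the push force then drops.
- stud_tip (a point): The rounded tip of the stud, on the post axis, 116 mm above the filter_base origin. The cap's hole ends on it: a hard stop, with the cap's underside 93 mm above the filter_base origin. The seat spring then pushes up on the cap with about 8 N; let go, the cap springs back up to about 96.5 mm, where the balls keep it.
- coarse_element: Coarse filter element, loose: stiff ring of steel mesh between steel end rings, 62 mm outside diameter, 22 mm bore, 26 mm tall, 0.10 to 0.19 kg, axis upright; both ends alike. Origin at the centre of its underside. Home: underside on the spring seat, 50 mm above the filter_base origin.
- fine_element: Fine filter element, loose: stiff ring of pleated paper between steel end rings, 50 mm outside diameter, 22 mm bore, 22 mm tall, about 0.09 kg, axis upright; both ends alike. Origin at the centre of its underside. Home: underside on top of the coarse element, 76 mm above the filter_base origin.
- snap_cap: Snap cap, loose, black plastic, 36 mm tall, about 50 g, standing open end down. Origin at the centre of its underside, z up. Flange at the bottom 45 mm diameter, 3 mm thick; above it a fluted round grip of 30 mm diameter up to its closed top. Blind hole from below, 23 mm deep: a lip of 15 mm bore for the first 3 mm, 20 mm bore behind it. Its flange presses on the fine element's top.
- filter_hood: Bystander: the filter's aluminium hood, 108 mm diameter, 125 mm tall, standing on the bench. Origin at the centre of its underside. To be left alone.
- beaker: Bystander: glass beaker, 70 mm diameter, 88 mm tall, standing on the bench. Origin at the centre of its underside. To be left alone.
- oil_bottle: Bystander: grey plastic bottle of pump oil with a white cap, 68 mm diameter, 130 mm tall, standing on the bench. Origin at the centre of its underside. To be left alone.
Mind the look-alikes: they are no part of the job. Leave any blue or brown look-alike of the fine_element alone. Several things have the shape of the snap_cap; the one meant has the colours described above.

How it is judged (in metres and radians):
On the way, in this order (a step that is already met when the one before it is completed fails the run):
1. the coarse element is down the post, flat on the spring seat (horizontal distance between coarse_element and filter_base below 0.005 m and z of coarse_element in the frame of filter_base between 0.04 and 0.0525 m and angle between the z axis of coarse_element and the z axis of filter_base, either way round below 0.08 rad), for 0.2 s.
2. the fine element is down the post, flat on the coarse element (horizontal distance between fine_element and filter_base below 0.005 m and z of fine_element in the frame of coarse_element below 0.0285 m and z of fine_element in the frame of filter_base between 0.064 and 0.0785 m and angle between the z axis of fine_element and the z axis of filter_base, either way round below 0.08 rad), for 0.2 s.
At the end, for the whole second after the job is handed in: Both elements flat on the post (within 5 mm of its axis), coarse below fine, pressed down with the seat. Cap upright on the stud within 4 mm of the axis, past its click and within 1.5 mm of its hard stop (let go it would rise 3.5 mm), at rest, the fingers still on it (over 2 N) (horizontal distance between each of coarse_element, fine_element and filter_base below 0.005 m and z of coarse_element in the frame of filter_base between 0.04 and 0.049 m and angle between the z axis of each of coarse_element, fine_element and the z axis of filter_base, either way round below 0.08 rad and z of fine_element in the frame of filter_base between 0.064 and 0.0745 m and horizontal distance between snap_cap and filter_base below 0.004 m and z of snap_cap in the frame of filter_base between 0.089 and 0.0945 m and angle between snap_cap's own z axis and vertical below 0.08 rad and contact force between the fingers and snap_cap above 2 N and linear speed of snap_cap below 0.02 m/s); the arm keeps its last pose, push and grip.
It fails at once if the hood is pushed away or tipped (distance of filter_hood from where it was at the start of the episode above 0.03 m or angle between filter_hood's own z axis and vertical above 0.5 rad).
It fails at once if the beaker is pushed away or tipped (distance of beaker from where it was at the start of the episode above 0.03 m or angle between beaker's own z axis and vertical above 0.5 rad).
It fails at once if the oil bottle is pushed away or tipped (distance of oil_bottle from where it was at the start of the episode above 0.03 m or angle between oil_bottle's own z axis and vertical above 0.5 rad).
It also fails if it takes over 72 s, if anything falls off the work surface, if the arm or the gripper's body presses on something with over 40 N, if the wrist force passes 120 N, or if a joint passes its speed limit or range.

### The arm

A 7-joint arm with a two-finger parallel gripper is mounted at the origin on the work surface. World frame = base frame: x ahead of the robot, y to its left, z up, the work surface at z = 0. Lengths are in mm, angles in rad, forces in N, time in s.
With the tool pointing down it reaches from about 400 to 875 mm from the base axis. Payload 4.4 kg.
Tool frame: the origin (TCP) lies at the very end of the fingers, on their centre line; the grasp point (between the pads) lies 19 mm behind it; z points along the fingers, y is the line along which they close (so a half turn about z gives the same grasp; the last joint's range is limited). The gripper opens to 85 mm and grips with 20 to 120 N. Pads are 22 mm wide; open, the fingers measure 114 mm over their backs; the gripper's body (76 mm by 85 mm) begins 54 mm behind the grasp point. The pads swing forward as they close: fully open they stand 13 mm farther back than shut.
Start: joints at [-1.3, 0.628, 0.038, 1.517, -0.027, 0.996, -0.02], TCP at [214.781, 613.504, 231.313] pointing down, gripper open.
Joint ranges: [-3.06, 3.06], [-0.37, 2.12], [-1.25, 1.32], [0.18, 2.47], [-1.1, 4.24], [0.23, 1.98], [-2.94, 2.94]. Speed limits (rad/s): [2.57, 2.57, 3.14, 3.14, 3.14, 3.14, 3.14].

### API

Orientations are given as [roll, pitch, yaw] about the fixed x, y, z axes, in that order (R = Rz(yaw) Ry(pitch) Rx(roll)).
In Python, from cell import ctrl gives the robot as it stands.
- The arm moves only by the tool step_arm, never from a script. Its argument "series" is a list that holds one entry, the list of rows, each a list of 7 numbers: the turn, a rotation vector about the tool's x, y, z as a fraction of full scale, then the shift along the tool's x, y, z as a fraction of full scale, then the closure, from 0 (fully open) to 1 (shut). In form: [[[ax, ay, az, tx, ty, tz, gripper], ...]]. A call has 1 to 12 rows; each row shifts and turns the commanded pose from where the row before left it, along the tool's axes as they then stand; what a row does not reach is not made up. Full scale, the value 1, is 150 mm for a shift and 45 degrees for a turn. A row lasts 1/10 s, in which the tool goes at most 50 mm and 8.59 degrees, less where a joint would pass 70% of its speed; a pose out of reach is approached as far as the arm can. A call with a number of a shift or a turn outside -1 to 1 is refused whole. A call with a gripper value outside its range is refused whole. The fingers move at their own pace and stop on an object; the grip force is fixed at half the most. Time passes only in rows, so rows that do not move let the fingers close. It gives the time, the measured TCP pose, the force, the opening and the grip force at its end, in the units of the state.
- ctrl.read_state(): the state, without advancing time (a new reading comes with each control period).
- ctrl.get_image(name): name is "scene" or "top" or "wrist"; returns a dict with "img" (480x640x3 uint8, red, green, blue), "fx", "fy", "cx", "cy" (pixels), "dist" ([k1, k2, p1, p2, k3] as OpenCV has them; the pictures are not rectified), "R" (3x3) and "t" (3): a world point X has camera coordinates R X + t. Camera axes: x right, y down, z forward; pixel columns grow to the right and rows downward; lengths in mm; the calibration is good to about 2 mm. A picture is of the moment at which its call begins. There is no depth.
- ctrl.finish_job(): hands the job in; it is judged then, once.
Trained networks look in a picture, given as the dict that the camera call returned (one of the last four; its "shot" number tells which), for a name from the list of things; names that differ only in an ending like _2 or _b are one class to them, and where a whole thing is asked for, a point or a joint stands for the part that bears it (a point fixed in the world has none). Each returns a list of dicts, best first, with "score" (0 to 1); they miss things now and then, are a little off and sometimes report something else, mostly with a low value. They report only what shows in the picture. A call takes as long as a camera call. They do not tell look-alikes from the thing itself.
- ctrl.recognise(picture, thing): "centre" ([column, row] in pixels, amid what is visible of it).
The state is a dict: "clock": time; "qpos": joint angles; "qd": joint speeds; "tau": joint torques, N m; "eef_pos": TCP position; "tool_rot": TCP orientation; "force": force on the tool from outside, world axes, zero at the start; "torque": the same for the moment, N m; "width": finger opening in mm; "gripper_force": force on a finger pad.
Only numpy, scipy, OpenCV 4.12 (cv2) and the standard library are available. Lean on these libraries where they do the work, as an engineer would, in place of code of your own. Each camera call takes 0.05 s, during which the arm holds its last target. There are 200 camera calls.

## Working session

There is one attempt and no reset: what is moved stays moved. The work goes in short steps, Python scripts to look and compute and a tool call to move; the robot and the scene stay as the last step left them, time stands still between calls to the robot, and variables do not carry over. Pictures are saved under pics/ and viewed, at most 10 in all, crops included, and the job is handed in when it is done.

Besides the shell and the picture viewer there is one more tool, called after "Request:" as name(argument=value, ...) on one line, values as JSON. step_arm: Moves the arm, as the interface text tells. Shift numbers are shares of 150 mm and turn numbers shares of 45 degrees, none past 1 either way. Its arguments: {"type":"object","properties":{"series":{"type":"array","items":{"type":"array","items":{"type":"array","items":{"type":"number","minimum":-1,"maximum":1}}}}},"required":["series"]}

```bash
mkdir -p pics; cat > h.py <<'E'
import numpy as np, cv2
from cell import ctrl
def shot(n,save=None):
    p=ctrl.get_image(n)
    if save: cv2.imwrite('pics/'+save,p['img'][:,:,::-1])
    return p
def ray(p,uv):
    K=np.array([[p['fx'],0,p['cx']],[0,p['fy'],p['cy']],[0,0,1.]])
    n=cv2.undistortPoints(np.array([[uv]],float),K,np.array(p['dist'],float))[0,0]
    R=np.array(p['R']);t=np.array(p['t']);return -R.T@t, R.T@np.array([n[0],n[1],1])
def atz(p,uv,z):
    c,d=ray(p,uv);return (c+d*(z-c[2])/d[2])
def proj(p,X):
    K=np.array([[p['fx'],0,p['cx']],[0,p['fy'],p['cy']],[0,0,1.]])
    return cv2.projectPoints(np.array(X,float).reshape(-1,3),cv2.Rodrigues(np.array(p['R'],float))[0],np.array(p['t'],float),K,np.array(p['dist'],float))[0][:,0]
E
python3 - <<'E'
from h import *
T={'filter_base':44,'coarse_element':13,'fine_element':11,'snap_cap':18,'filter_hood':60,'beaker':44,'oil_bottle':65}
for n in ['top','scene']:
    p=shot(n,n+'1.png'); print(n,(-np.array(p['R']).T@p['t']).round())
    for k,z in T.items():
        for r in ctrl.recognise(p,k)[:5]:
            if r['score']>.2: print(k,round(r['score'],2),np.round(r['centre']),atz(p,r['centre'],z).round()[:2])
s=ctrl.read_state();print(s['clock'],s['eef_pos'],s['tool_rot'],s['width'])
E
```

```text
top [ 176.  -17. 1649.]
filter_base 0.85 [324. 227.] [576. -53.]
coarse_element 0.91 [391. 216.] [ 612. -261.]
fine_element 0.6 [240. 190.] [707. 202.]
fine_element 0.59 [230. 222.] [605. 232.]
fine_element 0.55 [263. 218.] [618. 132.]
snap_cap 0.74 [187. 261.] [486. 362.]
snap_cap 0.65 [217. 273.] [448. 270.]
snap_cap 0.54 [244. 282.] [420. 187.]
filter_hood 0.85 [459. 304.] [ 332. -441.]
beaker 0.77 [401. 260.] [ 469. -278.]
oil_bottle 0.64 [150. 313.] [325. 457.]
scene [1234.  407.  948.]
coarse_element 0.79 [217. 238.] [ 594. -272.]
fine_element 0.98 [361. 323.] [635. 140.]
fine_element 0.85 [373. 359.] [699. 201.]
fine_element 0.8 [409. 330.] [601. 233.]
snap_cap 0.69 [449. 287.] [457. 265.]
snap_cap 0.69 [489. 313.] [481. 364.]
snap_cap 0.63 [422. 264.] [425. 186.]
filter_hood 0.76 [225. 147.] [ 341. -436.]
beaker 0.64 [245. 196.] [ 461. -283.]
oil_bottle 0.98 [559. 264.] [318. 456.]
0.8 [214.7699419  613.53337924 231.32436834] [ 3.14151472e+00 -5.42764048e-05  2.80479622e+00] 85.51853594334727
```

View pics/top1.png

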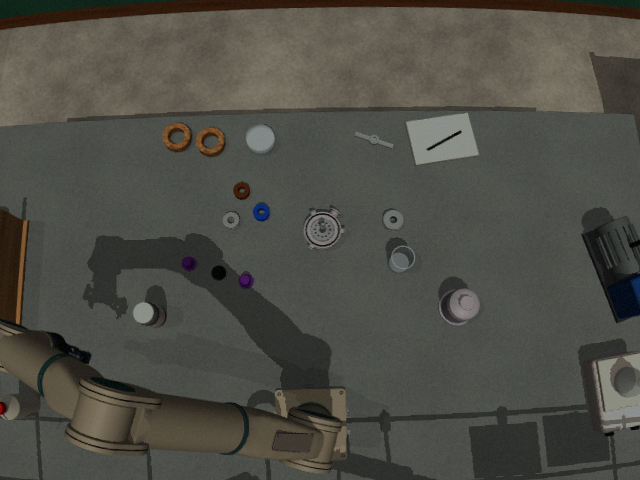

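View pics/scene1.png

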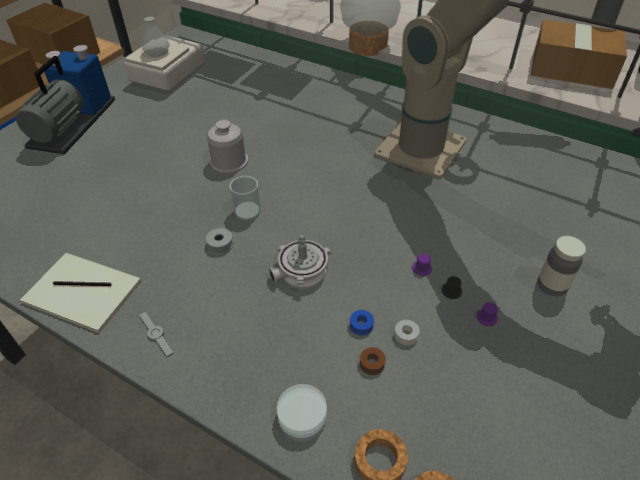

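The top view shows the white fine element at (231,220), between a brown and a blue look-alike. The black cap is at (219,272), between two purple ones. The coarse ring is at (393,218) and the base at (323,229). The scene view agrees: white ring at (407,332), black cap at (453,287).

Request:
step_arm(series=[[[0, 0, -0.143, 0, 0, -0.1, 0], [0, 0, -0.143, 0, 0, -0.1, 0], [0, 0, -0.143, 0, 0, -0.1, 0], [0, 0, 0, -0.15, -0.2775, 0, 0], [0, 0, 0, -0.15, -0.2775, 0, 0], [0, 0, 0, -0.15, -0.2775, 0, 0], [0, 0, 0, -0.15, -0.2775, 0, 0], [0, 0, 0, -0.15, -0.2775, 0, 0], [0, 0, 0, -0.15, -0.2775, 0, 0], [0, 0, 0, -0.15, -0.2775, 0, 0], [0, 0, 0, -0.15, -0.2775, 0, 0], [0, 0, 0, -0.15, -0.2775, 0, 0]]])

```text
clock: 2.0
eef_pos: [418.1, 237.2, 276.6]
tool_rot: [3.141, 0.001, -3.141]
force: [2.6, 0.1, 0.2]
width: 85.4
gripper_force: 0.0
```

Request:
step_arm(series=[[[0, 0, 0, -0.15, -0.2775, 0, 0], [0, 0, 0, -0.15, -0.2775, 0, 0], [0, 0, 0, -0.15, -0.2775, 0, 0], [0, 0, 0, -0.15, -0.2775, 0, 0], [0, 0, 0, -0.15, -0.2775, 0, 0], [0, 0, 0, -0.15, -0.2775, 0, 0], [0, 0, 0, -0.15, -0.2775, 0, 0], [0, 0, 0, 0, 0, 0, 0], [0, 0, 0, 0, 0, 0, 0]]])

```text
clock: 2.9
eef_pos: [574.9, -53.7, 276.0]
tool_rot: [3.142, -0.001, 3.139]
force: [-0.6, 0.7, -1.3]
width: 85.3
gripper_force: 0.0
```

```bash
python3 - <<'E'
from h import *
p=shot('wrist','w1.png'); R=np.array(p['R'])
print((-R.T@p['t']).round(),R.round(2).tolist(),p['fx'])
for k,z in {'filter_base':44,'stud_tip':116,'seat_top':50,'snap_balls':103}.items():
    try:
        for r in ctrl.recognise(p,k)[:2]: print(k,round(r['score'],2),np.round(r['centre']),atz(p,r['centre'],z).round(1)[:2])
    except Exception as e: print(k,e)
print(proj(p,[[575,-53,116],[575,-53,50]]))
s=ctrl.read_state();print(s['clock'],s['eef_pos'],s['tool_rot'],s['qpos'])
E
```

```text
[494. -53. 418.] [[0.0, 1.0, 0.0], [0.95, -0.0, 0.32], [0.32, -0.0, -0.95]] 426.94951312562534
filter_base 0.89 [329. 189.] [569.5 -48.3]
stud_tip 0.97 [328. 186.] [552.5 -50. ]
seat_top 0.71 [331. 184.] [563.9 -46.8]
snap_balls 0.79 [330. 187.] [556.3 -48.2]
[[324.12665524 216.24668759]
 [323.97084862 196.71855512]]
3.15 [574.54927538 -50.70158032 276.47165644] [ 3.14092690e+00 -5.34315700e-05 -3.13876848e+00] [-0.01663107  0.47511772  0.08557368  1.67210874 -0.04737373  0.9964628
  1.65887799]
```

View pics/w1.png

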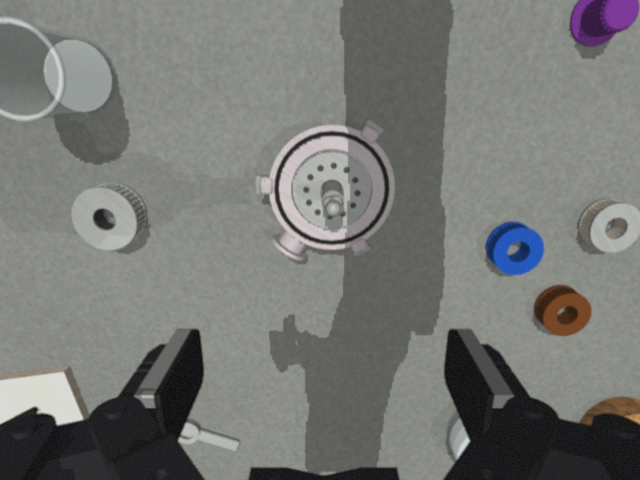

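Wrist view: the base seat is centred near (332,189), with the stud tip at (334,207). The coarse ring's top hole is at (106,219). The white fine ring is at (615,227), next to the blue one at (516,250) and the brown one at (567,314).

```bash
python3 - <<'E'
from h import *
p=shot('wrist');
for n,uv,z in [('tip',(334,207),116),('seat',(332,189),50),('flange',(332,187),44),('coarse',(106,218.5),26),('fine',(615,227),22)]: print(n,atz(p,uv,z).round(1)[:2])
for n in ['coarse_element','fine_element','filter_base']:
  for r in ctrl.recognise(p,n): print(n,np.round(r['centre']),round(r['score'],2))
# seat/flange: dark O-ring ellipse and coarse outline
g=cv2.cvtColor(p['img'],cv2.COLOR_RGB2GRAY)
m=((g<60)*255).astype(np.uint8); m[:,:250]=0;m[:,410:]=0;m[:110]=0;m[260:]=0
c=max(cv2.findContours(m,0,2)[0],key=lambda c:len(c)); print('oring',cv2.fitEllipse(c),atz(p,cv2.fitEllipse(c)[0],44))
m=((g[170:270,60:160]>135)*255).astype(np.uint8)
c=max(cv2.findContours(m,0,2)[0],key=cv2.contourArea); e=cv2.fitEllipse(cv2.convexHull(c)); print(e, atz(p,(e[0][0]+60,e[0][1]+170),26))
print(ctrl.read_state()['eef_pos'])
E
```

```text
tip [567.9 -42.8]
seat [568.  -42.9]
flange [567.4 -42.8]
coarse [ 601.7 -257.7]
fine [610.3 233.8]
coarse_element [104. 214.] 0.74
coarse_element [327. 184.] 0.31
fine_element [601. 223.] 0.92
fine_element [558. 315.] 0.6
filter_base [327. 190.] 0.93
filter_base [49. 74.] 0.51
oring ((328.13165283203125, 187.6768798828125), (110.33116149902344, 112.12139129638672), 81.69715881347656) [568.06249853 -46.19705569  44.        ]
((49.271141052246094, 76.04095458984375), (104.71793365478516, 133.91412353515625), 173.25634765625) [ 629.45892984 -259.03893011   26.        ]
[574.75898231 -51.72427883 276.45856419]
```

Request:
step_arm(series=[[[0, 0, 0, -0.03, -0.229, 0.173, 0], [0, 0, 0, -0.03, -0.229, 0.173, 0], [0, 0, 0, -0.03, -0.229, 0.173, 0], [0, 0, 0, -0.03, -0.229, 0.173, 0], [0, 0, 0, -0.03, -0.229, 0.173, 0], [0, 0, 0, -0.03, -0.229, 0.173, 0], [0, 0, 0, 0, 0, 0, 0], [0, 0, 0, 0, 0, 0, 0]]])

```text
clock: 4.15
eef_pos: [601.1, -259.1, 119.5]
tool_rot: [3.141, -0.002, 3.14]
force: [0.2, 0.8, -0.4]
width: 85.6
gripper_force: 0.0
```

```bash
python3 - <<'E'
from h import *
p=shot('wrist','w2.png')
print(ctrl.read_state()['eef_pos'],proj(p,[[602,-258,26],[602,-258,0]]))
g=cv2.cvtColor(p['img'],cv2.COLOR_RGB2GRAY)
c=proj(p,[[602,-258,26]])[0].astype(int)
roi=g[c[1]-25:c[1]+25,c[0]-30:c[0]+30]; m=((roi<70)*255).astype(np.uint8)
for k in cv2.findContours(m,0,2)[0]:
    if cv2.contourArea(k)>80: e=cv2.fitEllipse(k);q=(e[0][0]+c[0]-30,e[0][1]+c[1]-25);print(q,e[1],atz(p,q,26))
E
```

```text
[ 602.11710249 -257.65709972  120.54137168] [[325.0398616  247.16453485]
 [324.84992142 233.92905194]]
(np.float64(315.8715362548828), np.float64(244.91436386108398)) (30.83001708984375, 33.05169677734375) [ 600.59625832 -263.35122519   26.        ]
```

View pics/w2.png

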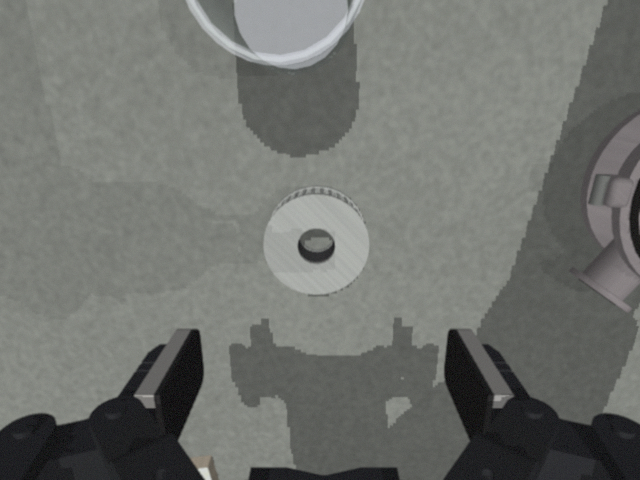

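Request:
step_arm(series=[[[0, 0, 0, 0.005, -0.016, 0.2, 0], [0, 0, 0, 0, -0.016, 0.2, 0], [0, 0, 0, 0, 0, 0.2, 0], [0, 0, 0, 0, 0, 0.12, 0], [0, 0, 0, 0, 0, 0.07, 0], [0, 0, 0, 0, 0, 0, 0], [0, 0, 0, 0, 0, 0, 1], [0, 0, 0, 0, 0, 0, 1], [0, 0, 0, 0, 0, 0, 1], [0, 0, 0, 0, 0, 0, 1], [0, 0, 0, 0, 0, 0, 1], [0, 0, 0, 0, 0, 0, 1]]])

```text
clock: 5.4
eef_pos: [602.4, -263.6, 4.5]
tool_rot: [-3.141, 0.003, -3.142]
force: [-1.0, 0.8, 5.9]
width: 61.5
gripper_force: 64.8
```

Request:
step_arm(series=[[[0, 0, 0, 0, 0, -0.13, 1], [0, 0, 0, 0, 0, -0.3, 1], [0, 0, 0, 0, 0, -0.3, 1], [0, 0, 0, 0, 0, -0.3, 1], [0, 0, 0, 0.076, 0.286, -0.07, 1], [0, 0, 0, 0.076, 0.286, 0, 1], [0, 0, 0, 0.076, 0.286, 0, 1], [0, 0, 0, 0, 0, 0, 1], [0, 0, 0, 0, 0, 0, 1], [0, 0, 0, 0, 0, 0, 1]]])

```text
clock: 6.4
eef_pos: [567.4, -136.1, 168.0]
tool_rot: [-3.14, 0.002, 3.141]
force: [0.2, -0.3, -1.6]
width: 61.6
gripper_force: 65.8
```

```bash
python3 - <<'E'
from h import *
p=shot('wrist','w3.png')
s=ctrl.read_state();print(s['eef_pos'],s['force'],s['width'],proj(p,[[568,-43,116],[568,-43,50]]))
E
```

```text
[ 567.32578229 -136.43341003  167.68517173] [-0.2082032  -0.56361841 -1.57574617] 61.16074428214839 [[512.08611683 273.56670643]
 [469.10144305 233.41134282]]
```

View pics/w3.png

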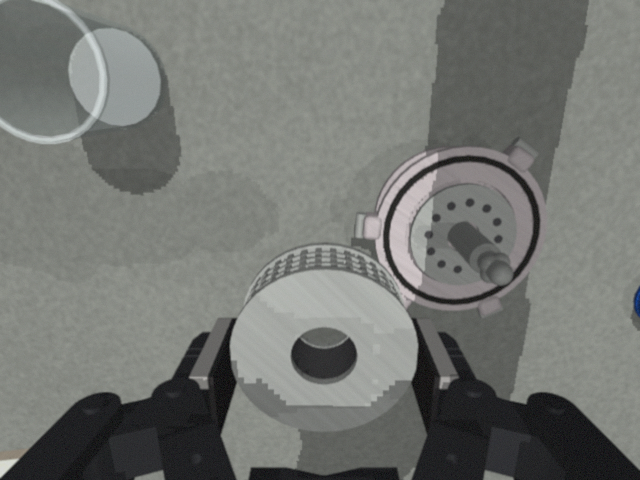

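The ring is held squarely, with its top bore centre at (324,354.5). The base's seat-hole circle is centred at (464,236) and the stud tip at (497,270).

```bash
python3 - <<'E'
from h import *
p=shot('wrist')
s=ctrl.read_state();print(s['eef_pos'])
print(atz(p,(464,236),50),atz(p,(496,269),116))
for z in (186,189,192): print(atz(p,(324,354.5),z),atz(p,(324.5,349),z))
c=-np.array(p['R']).T@p['t'];print(c)
E
```

```text
[ 567.15312129 -136.47733094  167.43380986]
[569.52854092 -46.53819605  50.        ] [565.35417957 -51.75773198 116.        ]
[ 567.64920695 -136.13540719  186.        ] [ 565.50926162 -135.9637315   186.        ]
[ 565.67324928 -136.13289744  189.        ] [ 563.58513712 -135.96538004  189.        ]
[ 563.69729161 -136.13038769  192.        ] [ 561.66101263 -135.96702857  192.        ]
[ 486.07131631 -136.03179165  309.85572606]
```

```bash
python3 - <<'E'
from h import *
i=cv2.imread('pics/w3.png')[140:320,360:560]
cv2.imwrite('pics/c3.png',cv2.resize(i,None,fx=3.3,fy=3.3,interpolation=cv2.INTER_CUBIC))
E
```

```text
(no output)
```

View pics/c3.png

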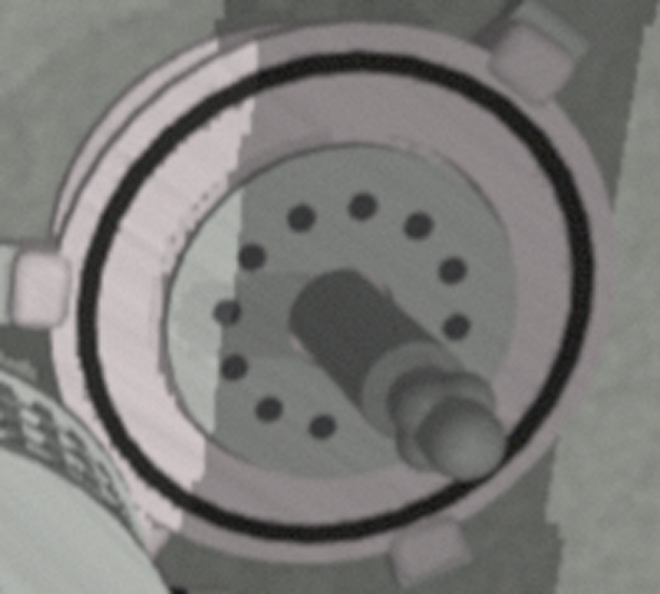

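```bash
python3 - <<'E'
from h import *
p=shot('wrist')
print(atz(p,(463.6,236),50),atz(p,(500.3,273.3),110),atz(p,(461.8,230),44), p['dist'])
print(proj(p,[[568,-45,50],[568,-45,110],[568,-45,44]]))
E
```

```text
[569.29026621 -46.87545517  50.        ] [569.93328035 -46.77384649 110.        ] [567.11336453 -46.41364701  44.        ] [-0.01070896  0.          0.          0.          0.        ]
[[466.74336808 234.06710759]
 [504.30440738 269.75431226]
 [463.82716139 231.29834336]]
```

Request:
step_arm(series=[[[0, 0, 0, -0.2, 0.1, 0, 1], [0, 0, 0, -0.2, 0.2, 0, 1], [0, 0, 0, -0.133, 0.2, 0, 1], [0, 0, 0, 0, 0.1, 0, 1], [0, 0, 0, 0, 0, 0, 1], [0, 0, 0, 0, 0, 0, 1], [0, 0, 0, 0, 0, 0, 1], [0, 0, 0, 0, 0, 0, 1]]])

```text
clock: 7.35
eef_pos: [646.3, -47.1, 167.3]
tool_rot: [-3.14, -0.0, 3.139]
force: [0.4, 0.8, -1.1]
width: 61.4
gripper_force: 65.7
```

```bash
python3 - <<'E'
from h import *
for k in range(4):
    p=shot('wrist','w4.png'); s=ctrl.read_state()
    print(np.round(s['eef_pos'],1),(-np.array(p['R']).T@p['t']).round(1),p['cx'],p['cy'],proj(p,[[568,-45,110],[568,-45,50]]).round(1).tolist())
i=p['img'][:,:,::-1][60:460,160:480]
cv2.imwrite('pics/c4.png',cv2.resize(i,None,fx=1.5,fy=1.5,interpolation=cv2.INTER_CUBIC))
E
```

```text
[646.5 -46.6 167.3] [565.3 -46.6 309.6] 323.49484757437114 245.0208098519131 [[327.4, 105.4], [326.6, 104.0]]
[646.6 -46.2 167.3] [565.4 -46.2 309.6] 323.49484757437114 245.0208098519131 [[326.4, 105.1], [325.7, 103.7]]
[646.7 -45.7 167.3] [565.5 -45.8 309.6] 323.49484757437114 245.0208098519131 [[325.4, 104.8], [324.9, 103.5]]
[646.7 -45.4 167.2] [565.6 -45.5 309.5] 323.49484757437114 245.0208098519131 [[324.5, 104.6], [324.3, 103.3]]
```

View pics/c4.png

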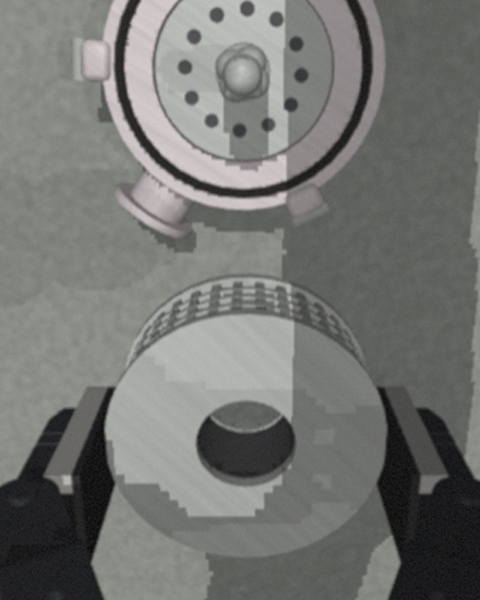

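Tip at about (321.3,108.7), seat centre (322,106.7). The held ring's top face spans columns 230.7 to 418 and rows 268 to 431.3. I'll fit the ring's pose from that outline.

```bash
python3 - <<'E'
from h import *
from scipy.optimize import least_squares
p=shot('wrist');e=ctrl.read_state()['eef_pos'];a=np.linspace(0,2*np.pi,361)
def circ(v,r):
    q=proj(p,np.c_[v[0]+r*np.cos(a),v[1]+r*np.sin(a),np.full(361,v[2])]);return np.r_[q.min(0),q.max(0)]
o=np.array([230.7,268,418,431.3])
f=least_squares(lambda v:circ(v,31)-o,[646,-46,189]);print(e,f.x,f.fun,f.x-e)
print(circ(f.x,11),'bore seen 291..356, rows 327..380')
print(atz(p,(322,106.7),50),atz(p,(321.3,108.7),110))
E
```

```text
[646.75859918 -45.17055385 167.19743   ] [645.87581839 -45.0018038  188.02027781] [-0.39735376  0.42864495  0.39736711 -0.49645265] [-0.88278079  0.16875005 20.8228478 ]
[291.04537401 326.10220906 357.66422973 383.47146783] bore seen 291..356, rows 327..380
[569.93475844 -45.99214124  50.        ] [569.79743237 -46.13142648 110.        ]
```

Request:
step_arm(series=[[[0, 0, 0, 0.2, -0.007, 0, 1], [0, 0, 0, 0.2, 0, 0, 1], [0, 0, 0, 0.107, 0, 0, 1], [0, 0, 0, 0, 0, 0, 1], [0, 0, 0, 0, 0, 0, 1], [0, 0, 0, 0, 0, 0.14, 1], [0, 0, 0, 0, 0, 0.14, 1], [0, 0, 0, 0, 0, 0.07, 1], [0, 0, 0, 0, 0, 0.07, 1], [0, 0, 0, 0, 0, 0, 1], [0, 0, 0, 0, 0, 0, 1]]])

```text
clock: 8.7
eef_pos: [571.4, -45.7, 104.3]
tool_rot: [-3.142, 0.001, -3.141]
force: [-0.2, -0.6, -1.6]
width: 61.5
gripper_force: 65.7
```

Free so far, with the underside at about 99. Continuing down past the taper.

Request:
step_arm(series=[[[0, 0, 0, 0, 0, 0.05, 1], [0, 0, 0, 0, 0, 0.05, 1], [0, 0, 0, 0, 0, 0.03, 1], [0, 0, 0, 0, 0, 0.03, 1], [0, 0, 0, 0, 0, 0, 1], [0, 0, 0, 0, 0, 0, 1]]])

```text
clock: 9.3
eef_pos: [570.8, -45.7, 80.0]
tool_rot: [-3.142, -0.0, -3.141]
force: [-0.3, -0.2, -0.8]
width: 61.2
gripper_force: 65.7
```

Request:
step_arm(series=[[[0, 0, 0, 0, 0, 0.05, 1], [0, 0, 0, 0, 0, 0.05, 1], [0, 0, 0, 0, 0, 0.03, 1], [0, 0, 0, 0, 0, 0.02, 1], [0, 0, 0, 0, 0, 0.015, 1], [0, 0, 0, 0, 0, 0, 1], [0, 0, 0, 0, 0, 0, 1]]])

```text
clock: 10.0
eef_pos: [570.9, -45.7, 55.4]
tool_rot: [3.142, 0.0, -3.141]
force: [-0.3, -0.4, -1.4]
width: 61.2
gripper_force: 65.7
```

Request:
step_arm(series=[[[0, 0, 0, 0, 0, 0.01, 1], [0, 0, 0, 0, 0, 0, 1], [0, 0, 0, 0, 0, 0, 0], [0, 0, 0, 0, 0, 0, 0], [0, 0, 0, 0, 0, 0, 0], [0, 0, 0, 0, 0, 0, 0], [0, 0, 0, 0, 0, -0.15, 0], [0, 0, 0, 0, 0, -0.3, 0], [0, 0, 0, 0, 0, -0.3, 0], [0, 0, 0, -0.03, 0.26, -0.05, 0], [0, 0, 0, -0.03, 0.3, 0, 0], [0, 0, 0, -0.03, 0.3, 0, 0]]])

```text
clock: 11.2
eef_pos: [584.8, 84.3, 174.8]
tool_rot: [3.141, 0.002, 3.14]
force: [0.7, 0.4, 0.7]
width: 85.6
gripper_force: 0.0
```

Request:
step_arm(series=[[[0, 0, 0, -0.03, 0.3, 0, 0], [0, 0, 0, -0.03, 0.3, 0, 0], [0, 0, 0, -0.03, 0.3, 0.1, 0], [0, 0, 0, -0.03, 0.1, 0.25, 0], [0, 0, 0, 0, 0, 0.1, 0], [0, 0, 0, 0, 0, 0, 0], [0, 0, 0, 0, 0, 0, 0]]])

```text
clock: 11.9
eef_pos: [602.8, 230.8, 106.8]
tool_rot: [-3.14, 0.0, 3.139]
force: [0.5, -0.2, 0.6]
width: 85.2
gripper_force: 0.0
```

```bash
python3 - <<'E'
from h import *
p=shot('wrist','w5.png');print(ctrl.read_state()['eef_pos'],proj(p,[[606,232,22]]))
for r in ctrl.recognise(p,'fine_element'): print(np.round(r['centre']),round(r['score'],2),atz(p,r['centre'],18))
E
```

```text
[603.44615997 231.10674765 107.64268873] [[325.53881129 255.74382787]]
[278. 395.] 0.9 [704.16857515 200.57627015  18.        ]
[168. 299.] 0.89 [634.96083474 137.85579452  18.        ]
[320. 268.] 0.6 [614.90595306 228.94853445  18.        ]
```

View pics/w5.png

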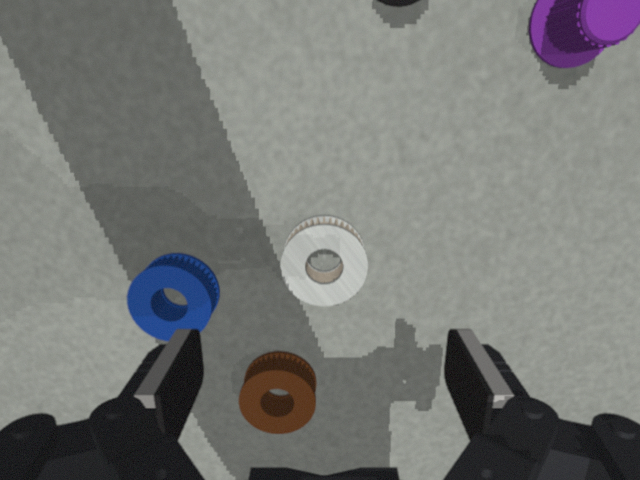

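The white ring's top centre is at (324,265.5), about 8 mm further in x than the TCP. Blue is at (174,297) and brown at (278,395). I'll go down with the fingers partly closed.

Request:
step_arm(series=[[[0, 0, 0, -0.053, 0.002, 0.1, 0.2], [0, 0, 0, 0, 0, 0.2, 0.2], [0, 0, 0, 0, 0, 0.2, 0.2], [0, 0, 0, 0, 0, 0.12, 0.2], [0, 0, 0, 0, 0, 0.05, 0.2], [0, 0, 0, 0, 0, 0, 0.2], [0, 0, 0, 0, 0, 0, 1], [0, 0, 0, 0, 0, 0, 1], [0, 0, 0, 0, 0, 0, 1], [0, 0, 0, 0, 0, 0, 1], [0, 0, 0, 0, 0, 0, 1], [0, 0, 0, 0, 0, 0, 1]]])

```text
clock: 13.2
eef_pos: [611.7, 234.0, 7.7]
tool_rot: [3.141, 0.003, -3.142]
force: [0.3, -0.0, 7.5]
width: 48.3
gripper_force: 62.6
```

Request:
step_arm(series=[[[0, 0, 0, 0, 0, -0.13, 1], [0, 0, 0, 0, 0, -0.3, 1], [0, 0, 0, 0, 0, -0.3, 1], [0, 0, 0, 0, 0, -0.3, 1], [0, 0, 0, -0.04, -0.3, -0.1, 1], [0, 0, 0, -0.04, -0.3, 0, 1], [0, 0, 0, -0.04, -0.3, 0, 1], [0, 0, 0, -0.04, -0.3, 0, 1], [0, 0, 0, -0.04, -0.3, 0, 1], [0, 0, 0, -0.04, -0.3, 0, 1], [0, 0, 0, 0, -0.07, 0, 1], [0, 0, 0, 0, 0, 0, 1]]])

```text
clock: 14.4
eef_pos: [645.9, -50.6, 175.6]
tool_rot: [-3.14, 0.0, 3.136]
force: [-0.3, 0.1, -1.2]
width: 48.4
gripper_force: 62.4
```

Request:
step_arm(series=[[[0, 0, 0, 0, 0, 0, 1], [0, 0, 0, 0, 0, 0, 1], [0, 0, 0, 0, 0, 0, 1]]])

```text
clock: 14.7
eef_pos: [646.3, -44.3, 175.3]
tool_rot: [3.14, -0.0, -3.138]
force: [0.7, -0.1, -0.8]
width: 48.0
gripper_force: 62.4
```

```bash
python3 - <<'E'
from h import *
p=shot('wrist','w6.png');print(ctrl.read_state()['eef_pos'],p['shot'])
i=p['img'][:,:,::-1][60:460,160:480]
cv2.imwrite('pics/c6.png',cv2.resize(i,None,fx=1.5,fy=1.5,interpolation=cv2.INTER_CUBIC))
np.savez('p6.npz',**{k:v for k,v in p.items() if k!='img'})
E
```

```text
[646.30505322 -44.77202828 175.3617089 ] 15
```

View pics/c6.png

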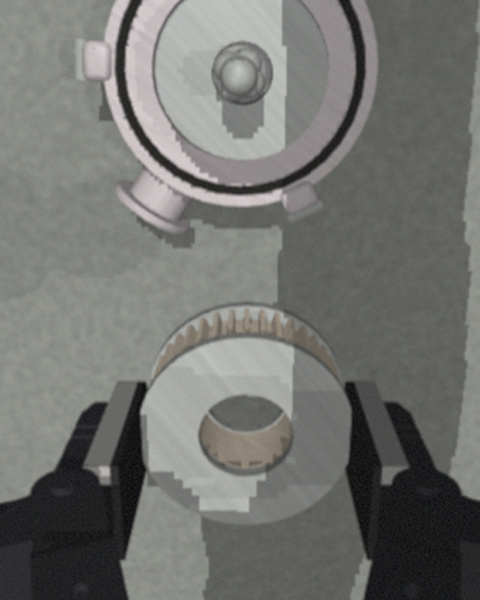

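The coarse element is seated. The stud centre is at about (320,108). The held fine ring's top face spans columns 254.7 to 394 and rows 284 to 409.3.

```bash
python3 - <<'E'
from h import *
from scipy.optimize import least_squares
p=dict(np.load('p6.npz'));e=np.array([646.31,-44.77,175.36]);a=np.linspace(0,2*np.pi,361)
def circ(v,r):
    q=proj(p,np.c_[v[0]+r*np.cos(a),v[1]+r*np.sin(a),np.full(361,v[2])]);return np.r_[q.min(0),q.max(0)]
o=np.array([254.7,284,394,409.3])
f=least_squares(lambda v:circ(v,25)-o,[646,-46,189]);print(f.x,f.fun,f.x-e)
print(atz(p,(321.7,108.7),103),atz(p,(320,108),110))
E
```

```text
[649.22119236 -43.91420618 186.91043958] [-1.12905198  1.23484529  1.13007866 -1.37898591] [ 2.91119236  0.85579382 11.55043958]
[569.65265623 -45.17392223 103.        ] [569.201251   -45.94718705 110.        ]
```

Request:
step_arm(series=[[[0, 0, 0, 0.2, -0.011, 0, 1], [0, 0, 0, 0.2, 0, 0, 1], [0, 0, 0, 0.125, 0, 0, 1], [0, 0, 0, 0, 0, 0, 1], [0, 0, 0, 0, 0, 0, 1], [0, 0, 0, 0, 0, 0.15, 1], [0, 0, 0, 0, 0, 0.15, 1], [0, 0, 0, 0, 0, 0.08, 1], [0, 0, 0, 0, 0, 0.05, 1], [0, 0, 0, 0, 0, 0.03, 1], [0, 0, 0, 0, 0, 0, 1], [0, 0, 0, 0, 0, 0, 1]]])

```text
clock: 15.95
eef_pos: [568.2, -48.6, 106.9]
tool_rot: [-3.142, 0.001, -3.142]
force: [-0.1, -0.1, -0.6]
width: 48.1
gripper_force: 62.4
```

Request:
step_arm(series=[[[0, 0, 0, 0, 0, 0.03, 1], [0, 0, 0, 0, 0, 0.03, 1], [0, 0, 0, 0, 0, 0.03, 1], [0, 0, 0, 0, 0, 0, 1], [0, 0, 0, 0, 0, 0, 1]]])

```text
clock: 16.45
eef_pos: [567.3, -48.4, 92.6]
tool_rot: [3.141, -0.001, -3.141]
force: [-0.1, 0.0, -1.5]
width: 48.4
gripper_force: 62.4
```

Request:
step_arm(series=[[[0, 0, 0, 0, 0, 0.02, 1], [0, 0, 0, 0, 0, 0.02, 1], [0, 0, 0, 0, 0, 0.01, 1], [0, 0, 0, 0, 0, 0.005, 1], [0, 0, 0, 0, 0, 0, 1], [0, 0, 0, 0, 0, 0, 1]]])

```text
clock: 17.05
eef_pos: [567.5, -48.5, 84.6]
tool_rot: [3.142, -0.0, -3.141]
force: [-0.3, 0.4, -1.7]
width: 48.2
gripper_force: 62.4
```

Request:
step_arm(series=[[[0, 0, 0, 0, 0, 0.007, 1], [0, 0, 0, 0, 0, 0, 1], [0, 0, 0, 0, 0, 0, 0], [0, 0, 0, 0, 0, 0, 0], [0, 0, 0, 0, 0, 0, 0], [0, 0, 0, 0, 0, 0, 0], [0, 0, 0, 0, 0, -0.13, 0], [0, 0, 0, 0, 0, -0.25, 0], [0, 0, 0, 0, 0, -0.25, 0], [0, 0, 0, 0.11, 0.3, 0, 0], [0, 0, 0, 0.11, 0.3, 0, 0], [0, 0, 0, 0.11, 0.3, 0, 0]]])

```text
clock: 18.25
eef_pos: [517.6, 87.6, 178.6]
tool_rot: [3.141, 0.001, 3.14]
force: [0.9, 1.5, -0.6]
width: 84.9
gripper_force: 0.0
```

Request:
step_arm(series=[[[0, 0, 0, 0.11, 0.3, 0, 0], [0, 0, 0, 0.11, 0.3, 0, 0], [0, 0, 0, 0.11, 0.3, 0, 0], [0, 0, 0, 0.11, 0.3, 0, 0], [0, 0, 0, 0, 0, 0.2, 0.3], [0, 0, 0, 0, 0, 0.2, 0.3], [0, 0, 0, 0, 0, 0, 0.3], [0, 0, 0, 0, 0, 0, 0.3], [0, 0, 0, 0, 0, 0, 0.3]]])

```text
clock: 19.15
eef_pos: [453.1, 266.5, 119.4]
tool_rot: [3.14, 0.002, 3.141]
force: [-0.0, 0.2, 0.6]
width: 60.0
gripper_force: 0.0
```

```bash
python3 - <<'E'
from h import *
p=shot('wrist','w7.png');s=ctrl.read_state();print(s['eef_pos'],s['width'])
for r in ctrl.recognise(p,'snap_cap'): print(np.round(r['centre']),round(r['score'],2),atz(p,r['centre'],18))
g=cv2.cvtColor(p['img'],cv2.COLOR_RGB2HSV); print(proj(p,[[451,268,36],[451,268,0]]))
E
```

```text
[453.19221209 266.54280804 119.4794039 ] 59.830282243185486
[470. 280.] 0.91 [478.8932312 357.8257209  18.       ]
[328. 235.] 0.65 [449.30671523 269.13962171  18.        ]
[189. 190.] 0.61 [422.1600959  188.97201885  18.        ]
[[325.79865581 247.54644723]
 [325.41576762 228.88432234]]
```

View pics/w7.png

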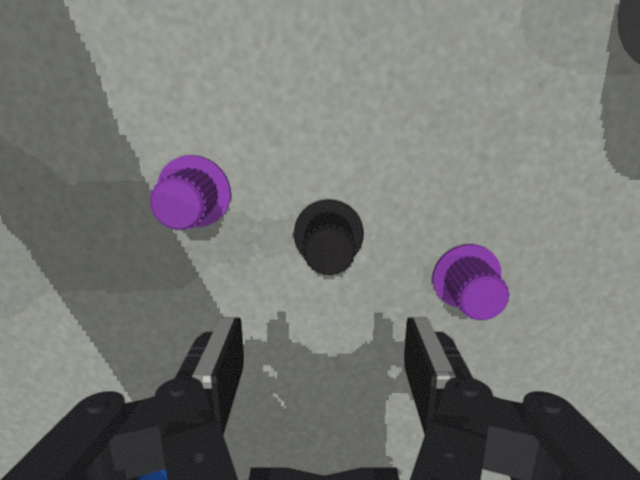

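The black cap's top is at about (329.5,249), between the purple ones at (180,203) and (482,297). That puts it near (451.6,270), so I'll descend and grip it.

Request:
step_arm(series=[[[0, 0, 0, 0.011, 0.023, 0.15, 0.3], [0, 0, 0, 0, 0, 0.2, 0.3], [0, 0, 0, 0, 0, 0.2, 0.3], [0, 0, 0, 0, 0, 0.12, 0.3], [0, 0, 0, 0, 0, 0.075, 0.3], [0, 0, 0, 0, 0, 0, 0.3], [0, 0, 0, 0, 0, 0, 1], [0, 0, 0, 0, 0, 0, 1], [0, 0, 0, 0, 0, 0, 1], [0, 0, 0, 0, 0, 0, 1], [0, 0, 0, 0, 0, 0, 1], [0, 0, 0, 0, 0, 0, 1]]])

```text
clock: 20.45
eef_pos: [451.2, 270.4, 7.7]
tool_rot: [3.14, 0.002, 3.142]
force: [-1.5, -0.7, 6.7]
width: 28.8
gripper_force: 59.3
```

Request:
step_arm(series=[[[0, 0, 0, 0, 0, -0.13, 1], [0, 0, 0, 0, 0, -0.3, 1], [0, 0, 0, 0, 0, -0.3, 1], [0, 0, 0, 0, 0, -0.3, 1], [0, 0, 0, -0.165, -0.264, -0.1, 1], [0, 0, 0, -0.165, -0.264, 0, 1], [0, 0, 0, -0.165, -0.264, 0, 1], [0, 0, 0, -0.165, -0.264, 0, 1], [0, 0, 0, -0.165, -0.264, 0, 1], [0, 0, 0, -0.165, -0.264, 0, 1], [0, 0, 0, -0.165, -0.264, 0, 1], [0, 0, 0, -0.165, -0.264, 0, 1]]])

```text
clock: 21.65
eef_pos: [649.0, -48.6, 176.5]
tool_rot: [3.141, 0.001, -3.142]
force: [1.0, 0.6, -0.1]
width: 28.5
gripper_force: 59.3
```

Request:
step_arm(series=[[[0, 0, 0, 0, 0, 0, 1], [0, 0, 0, 0, 0, 0, 1], [0, 0, 0, 0, 0, 0, 1], [0, 0, 0, 0, 0, 0, 1]]])

```text
clock: 22.05
eef_pos: [647.8, -44.8, 176.0]
tool_rot: [3.14, -0.0, -3.139]
force: [0.0, 1.1, -1.2]
width: 28.8
gripper_force: 59.4
```

```bash
python3 - <<'E'
from h import *
from scipy.optimize import least_squares
p=shot('wrist','w8.png');e=np.array(ctrl.read_state()['eef_pos']);print(e)
for k in ['stud_tip','snap_balls','snap_cap','fine_element']:
    for r in ctrl.recognise(p,k)[:2]: print(k,np.round(r['centre'],1),round(r['score'],2))
g=cv2.cvtColor(p['img'],cv2.COLOR_RGB2GRAY)
print('pred top',proj(p,[e+[0,0,28]]),'flange',proj(p,[e+[0,0,-6]]),'tip',proj(p,[[569.8,-46,110],[569.8,-46,98]]))
# ascii of cap region brightness
for r in range(220,420,8): print(r,' '.join('%3d'%v for v in g[r,250:400:5]))
# bright disc of fine element top & stud
for r in range(60,160,5): print(r,' '.join('%3d'%v for v in g[r,266:378:4]))
E
```

```text
[647.95200122 -44.96656138 176.03508865]
stud_tip [315.2 101.9] 0.96
snap_balls [315.6 102.1] 0.64
snap_cap [320.4 340.3] 0.82
fine_element [303.5  87.4] 0.89
fine_element [575.4 203.5] 0.77
pred top [[322.75160459 371.15837762]] flange [[322.74534274 318.65206311]] tip [[320.79892444 105.81568984]
 [320.90319401 105.45299759]]
220 140 143 152 156 139 131 112 110 138 156 153 159 152 162 153 152 154 156 161 162 108 109 111 107 110 108 114 106 112 109
228 145 148 151 155 156 153 156 152 159 163 161 158 162 154 157 156 155 159 155 149 110 109 112 106 109 108 108 109 110 114
236 152 161 154 160 159 153 152 156 157 155 157 152 148 160 151 153 157 158 158 142 114 110 112 107 109 107 109 114 110 110
244 160 159 166 154 150 161 156 158 158 162 153 155 154 153 151 160 155 154 157 151 116 109 106 109 112 107 105 110 112 109
252 153 154 152 157 156 161 150 161 153 158 153 155 152 156 157 151 154 154 152 151 105 113 107 107 108 111 110 113 112 117
260 161 157 156 155 152 153 154 161 154 157 155 153 156 156 156 152 158 160 156 109 109 109 108 109 107 111 110 109 110 113
268 160 156 160 158 158 15
[... 3941 characters left out ...]
 140
130 214 142 200 204 204 203 199 201 199 203 210 211 143 148 147 145 205 206 209 203 208 204 141 138 142 143 143 157
135 211 201 126 204 206 208 206 198 201 199 206 209 208 200 203 202 203 203 207 208 202 208 142 140 141 143 148 159
140 216 213 179 123 202 205 206 202 200 201 199 204 209 205 201 204 201 201 202 207 203 201 143 142 140 143 162 158
145 217 215 214 149 123 180 204 206 199 198 199 199 206 208 205 199 203 200 200 200 193 142 137 143 143 156 155 158
150 220 217 218 172 141 111 128 183 204 200 200 202 202 207 207 204 200 202 188 146 140 144 147 148 158 156 156 158
155 220 221 219 216 153 157 128 123 140 141 159 183 184 185 186 170 142 139 143 138 145 144 159 160 155 155 156 143
```

```bash
python3 - <<'E'
from h import *
from scipy.optimize import least_squares
p=shot('wrist','w9.png');e=np.array(ctrl.read_state()['eef_pos']);print(e)
G=lambda f:cv2.imread('pics/'+f,0)
up=lambda a:cv2.resize(a,None,fx=4,fy=4,interpolation=cv2.INTER_CUBIC)
w=G('w9.png');W=up(w[70:150,280:360])
for f,(u,v) in [('w4.png',(321.3,108.7)),('w6.png',(320,108))]:
    iu,iv=round(u),round(v); T=up(G(f)[iv-12:iv+13,iu-12:iu+13])
    r=cv2.matchTemplate(W,T,cv2.TM_CCOEFF_NORMED);_,m,_,l=cv2.minMaxLoc(r)
    q=(280+l[0]/4+12+u-iu,70+l[1]/4+12+v-iv);print(f,m,q,atz(p,q,110))
b=cv2.GaussianBlur(w,(3,3),0); pts=[]
for c in range(285,362,3):
    col=b[255:320,c]; k=np.where(col<75)[0]
    if len(k): pts.append((c,255+k[0]))
pts=np.array(pts,float);a=np.linspace(np.pi/2,1.5*np.pi,400)
def res(v):
    q=proj(p,np.c_[v[0]+22.5*np.cos(a),v[1]+22.5*np.sin(a),np.full(400,e[2]-7.7)])
    return np.interp(pts[:,0],*q[np.argsort(q[:,0])].T)-pts[:,1]
f=least_squares(res,[e[0],e[1]],loss='soft_l1');print(f.x,f.x-e[:2],np.abs(f.fun).mean())
E
```

```text
[648.28375008 -46.36687187 175.91141607]
w4.png 0.974915087223053 (322.54999999999995, 104.69999999999999) [569.73239951 -46.49275062 110.        ]
w6.png 0.9898816347122192 (323.75, 103.5) [569.20238875 -45.93664808 110.        ]
[651.20954842 -45.86786333] [2.92579834 0.49900854] 0.258198724429904
```

```bash
python3 - <<'E'
from h import *
p=shot('wrist','w10.png');e=np.array(ctrl.read_state()['eef_pos']);print(e)
g=cv2.cvtColor(p['img'],cv2.COLOR_RGB2GRAY).astype(int)
for c in (318,323,328):
    print(c,g[396:416,c].tolist(),g[264:280,c].tolist(), g[325:352:2,c].tolist())
for r in (404,406,408,410): print(r,atz(p,(323,r),e[2]+28.3)[0]-15-e[0])
for r in (342,345,348,351): print(r,atz(p,(323,r),e[2]+28.3)[0]+15-e[0])
for r in (270,272,274): print(r,atz(p,(323,r),e[2]-7.7)[0]+22.5-e[0])
E
```

```text
[648.28950923 -46.53141064 175.85303283]
318 [39, 41, 44, 41, 39, 44, 42, 42, 43, 41, 39, 41, 37, 40, 46, 72, 99, 110, 111, 111] [151, 151, 153, 153, 151, 123, 71, 34, 32, 37, 46, 47, 47, 42, 43, 39] [28, 23, 23, 38, 38, 37, 44, 42, 35, 43, 45, 43, 40, 45]
323 [42, 37, 39, 37, 42, 41, 43, 41, 41, 41, 45, 42, 35, 42, 42, 59, 96, 107, 108, 107] [165, 160, 157, 158, 155, 121, 64, 26, 36, 37, 42, 42, 42, 44, 44, 39] [21, 18, 22, 31, 31, 32, 39, 43, 36, 42, 35, 41, 43, 43]
328 [40, 38, 43, 39, 37, 43, 37, 40, 40, 35, 28, 28, 27, 31, 37, 68, 95, 106, 106, 107] [154, 156, 151, 153, 151, 123, 69, 29, 37, 39, 39, 44, 42, 46, 39, 42] [20, 23, 22, 26, 27, 29, 36, 39, 36, 39, 40, 41, 37, 34]
404 -2.514450712400958
406 -1.7248725652693793
408 -0.9322739300612284
410 -0.13663628580854947
342 4.412310190954486
345 5.469803204736536
348 6.532968907237205
351 7.601856503384397
270 2.8501429791641613
272 3.669364857501023
274 4.491294661876395
```

Request:
step_arm(series=[[[0, 0, 0, 0.15, -0.001, 0, 1], [0, 0, 0, 0.15, 0, 0, 1], [0, 0, 0, 0.15, 0, 0, 1], [0, 0, 0, 0.086, 0, 0, 1], [0, 0, 0, 0, 0, 0.1, 1], [0, 0, 0, 0, 0, 0.1, 1], [0, 0, 0, 0, 0, 0.1, 1], [0, 0, 0, 0, 0, 0, 1], [0, 0, 0, 0, 0, 0, 1], [0, 0, 0, 0, 0, 0, 1], [0, 0, 0, 0, 0, 0, 1], [0, 0, 0, 0, 0, 0, 1]]])

```text
clock: 23.6
eef_pos: [568.3, -47.1, 131.4]
tool_rot: [-3.142, 0.001, -3.141]
force: [-0.1, 0.3, -1.6]
width: 28.9
gripper_force: 59.4
```

Request:
step_arm(series=[[[0, 0, 0, 0, 0, 0.015, 1], [0, 0, 0, 0, 0, 0.015, 1], [0, 0, 0, 0, 0, 0.01, 1], [0, 0, 0, 0, 0, 0.01, 1], [0, 0, 0, 0, 0, 0, 1], [0, 0, 0, 0, 0, 0, 1]]])

```text
clock: 24.2
eef_pos: [567.9, -47.1, 123.2]
tool_rot: [3.142, -0.0, -3.142]
force: [-0.8, 0.2, -0.1]
width: 28.6
gripper_force: 59.4
```

Request:
step_arm(series=[[[0, 0, 0, 0, 0, 0.01, 1], [0, 0, 0, 0, 0, 0.01, 1], [0, 0, 0, 0, 0, 0, 1], [0, 0, 0, 0, 0, 0, 1]]])

```text
clock: 24.6
eef_pos: [567.9, -47.1, 120.2]
tool_rot: [-3.142, -0.0, -3.142]
force: [-0.9, 0.3, -0.4]
width: 28.8
gripper_force: 59.4
```

Request:
step_arm(series=[[[0, 0, 0, 0.003, 0, 0.01, 1], [0, 0, 0, 0, 0, 0.01, 1], [0, 0, 0, 0, 0, 0.01, 1], [0, 0, 0, 0, 0, 0, 1], [0, 0, 0, 0, 0, 0, 1]]])

```text
clock: 25.1
eef_pos: [567.5, -47.1, 115.7]
tool_rot: [3.142, -0.0, -3.141]
force: [1.3, 0.4, -0.9]
width: 28.7
gripper_force: 59.4
```

Request:
step_arm(series=[[[0, 0, 0, -0.001, 0, 0.01, 1], [0, 0, 0, 0, 0, 0.01, 1], [0, 0, 0, 0, 0, 0.01, 1], [0, 0, 0, 0, 0, 0, 1]]])

```text
clock: 25.5
eef_pos: [567.9, -46.8, 112.2]
tool_rot: [3.141, 0.001, -3.141]
force: [-1.7, 1.8, 5.9]
width: 28.5
gripper_force: 60.3
```

Request:
step_arm(series=[[[0, 0, 0, 0, 0, 0.01, 1], [0, 0, 0, 0, 0, 0.01, 1], [0, 0, 0, 0, 0, 0, 1]]])

```text
clock: 25.8
eef_pos: [567.4, -46.7, 107.9]
tool_rot: [3.141, -0.0, -3.141]
force: [0.2, 0.9, -4.9]
width: 28.6
gripper_force: 59.5
```

Request:
step_arm(series=[[[0, 0, 0, 0, 0, 0.01, 1], [0, 0, 0, 0, 0, 0.01, 1], [0, 0, 0, 0, 0, 0, 1]]])

```text
clock: 26.1
eef_pos: [567.5, -46.8, 105.0]
tool_rot: [3.141, -0.001, -3.141]
force: [-0.8, 2.3, -0.1]
width: 28.4
gripper_force: 60.0
```

The push force dropped, so it has clicked. I'll keep pressing to the hard stop.

Request:
step_arm(series=[[[0, 0, 0, 0, 0, 0.01, 1], [0, 0, 0, 0, 0, 0.01, 1], [0, 0, 0, 0, 0, 0, 1]]])

```text
clock: 26.4
eef_pos: [567.8, -47.0, 102.6]
tool_rot: [3.141, 0.0, -3.141]
force: [-1.9, 1.6, 4.4]
width: 28.5
gripper_force: 60.5
```

Request:
step_arm(series=[[[0, 0, 0, 0, 0, 0.01, 1], [0, 0, 0, 0, 0, 0.01, 1], [0, 0, 0, 0, 0, 0, 1]]])

```text
clock: 26.7
eef_pos: [567.9, -47.0, 100.5]
tool_rot: [3.141, 0.001, -3.142]
force: [-3.9, 2.4, 12.3]
width: 28.9
gripper_force: 61.5
```

Request:
step_arm(series=[[[0, 0, 0, 0, 0, 0.01, 1], [0, 0, 0, 0, 0, 0, 1], [0, 0, 0, 0, 0, 0, 1]]])

```text
clock: 27.0
eef_pos: [567.9, -47.0, 100.2]
tool_rot: [3.141, 0.001, 3.142]
force: [-5.6, 2.2, 20.3]
width: 28.5
gripper_force: 62.4
```

Request:
step_arm(series=[[[0, 0, 0, 0, 0, 0.01, 1], [0, 0, 0, 0, 0, 0.005, 1], [0, 0, 0, 0, 0, 0, 1], [0, 0, 0, 0, 0, 0, 1], [0, 0, 0, 0, 0, 0, 1]]])

```text
clock: 27.5
eef_pos: [568.0, -47.0, 99.9]
tool_rot: [3.141, 0.002, 3.141]
force: [-9.5, 3.4, 36.6]
width: 29.0
gripper_force: 64.0
```

```bash
python3 -c "
from cell import ctrl
s=ctrl.read_state();print(s['force'],s['eef_pos'],s['width']);print(ctrl.finish_job())"
```

```text
[-9.4877198   3.40474159 36.56047697] [567.97760341 -46.98819904  99.85957641] 29.04048461820688
the job is handed in; nothing more can be done
None
```

The filter is back together and handed in at 27.5 s: both elements are down the post, and the cap clicked, bottomed and is still gripped and pushed down with about 37 N; I judged click and bottoming by force and height, and no verdict came back.

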